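Lock the dynamometer's torque arm with its pin

TASK

Lock the dynamometer before it is moved: break the stuck black knob loose and turn it clockwise until its yellow keeper tab has swung right aside from the bore, then take the red-headed pin from the wooden rack and put it in the bore. The pin is a tight fit, so lean it clearly, lower edge first into the mouth, then straighten it and slide it fully home without forcing it, head flat on the block. Let go, and leave the blue-headed pin and the aluminium coupling where they are.

Things in the scene. Friction and masses are not known exactly. Their poses are not given: they have to be found in the camera images.
- bore_nominal (a point): Nominal centre of the bore's mouth, on the flat top of the 80 x 80 mm steel block, 85 mm above the table. The block is bolted through slots: the true bore stands up to 5 mm from this point along its own y, either way (not measured: find it by touch or eye); in x it is true. Bore upright, blind, 29.2 mm wide, 1.5 mm chamfer, 65 mm deep. Axes as the bedplate's, z up.
- knob_grip (a point): Centre of the black bar-shaped grip of the keeper knob, on the knob's upright axis, 121 mm above the table. The bar is 64 mm long (own y), 16 mm thick (own x) and 42 mm high (z from 21 mm below this point to 21 mm above); under it lies the yellow keeper tab, 30 mm wide, 6 mm thick, which reaches 117 mm from the axis in the point's own +y, 3 mm above the block, and at the start covers the bore. Axes turn with the knob.
- keeper_knob (a joint): Turn of the keeper knob in rad: 0 = tab over the bore (start), grows clockwise seen from above, stop at 1.55 (tab aside). Stuck at first: about 0.4 N m to break it loose, then free, under 0.1 N m, after a third of a radian; it stays where it is left.
- lock_pin_head (a point): Centre of the red head (a square block 40 x 40 mm in x and y, 50 mm high, z up) of the locking pin. Below the head a round steel shaft, 28 mm in diameter and 60 mm long with a 1.5 mm chamfered foot, runs down (-z); the head's underside, which comes to rest on the block, is 25 mm below this point, the foot 85 mm below. About 0.35 kg. It stands upright in one of the two holes of a wooden rack, head on the rack's top (75 mm high); lift it 65 mm to clear the rack.
- lock_pin_tip (a point): Centre of the flat foot of the locking pin, axes as the head's.
- blue_pin_head (a point): Centre of the blue head of a similar pin with a 32 mm shaft that does not fit the bore, in the rack's other hole, 100 mm from the red one. Leave it.
- coupling: Aluminium flanged coupling half standing on the table, 68 mm in diameter, 40 mm high, origin under its centre. Leave it.
- bed: Grey bedplate 160 x 530 x 15 mm, fixed; origin on the table under the nominal bore. In its own y the knob's axis stands at -100 mm (grip's top 142 mm above the table), the block at 0, a fixed machine (drum up to 165 mm high) from +190 mm, joined to the block by a low arm.
Things that resemble listed ones, but are neither listed nor needed, are in the scene too. There is more than one size of the part that bears lock_pin_head; the job needs the middle-sized.

How it is judged:
By the outcome, as a careful person would: the job done as asked, in the order asked, and still so for the second after the job is handed in, with the robot touching nothing.
It also fails if it takes over 64 s, if anything falls off the work surface, if the arm or the gripper's body presses on something with over 40 N, if the wrist force passes 120 N, or if a joint passes its speed limit or range.

ROBOT

A 7-joint arm with a two-finger parallel gripper is mounted at the origin on the work surface. World frame = base frame: x ahead of the robot, y to its left, z up, the work surface at z = 0. Lengths are in m, angles in rad, forces in N, time in s.
With the tool pointing down it reaches from about 0.425 to 0.95 m from the base axis. Payload 4.7 kg.
Tool frame: the origin (TCP) lies on the centre line of the jaws, within the pads' length; the fingertips stand robot.nose_length ahead of it and the grasp point (between the pads) lies 8 mm behind it (robot.nose_length is the distance from the TCP to the fingertips, in m); z points along the fingers, x is the direction in which the jaws open and shut, and the axes are right-handed (so a half turn about z gives the same grasp; the last joint's range is limited). The gripper opens to 85 mm and grips with 20 to 120 N. Pads are 22 mm wide; open, the fingers measure 114 mm over their backs; the gripper's body (76 mm by 85 mm) begins 54 mm behind the grasp point. The pads swing forward as they close: fully open they stand 13 mm farther back than shut.
Start: joints at [-1.26, 0.469, -0.049, 1.532, 0.024, 1.141, -0.082], TCP at [0.225, 0.636, 0.242] pointing down, gripper open.
Joint ranges: [-2.59, 2.59], [-0.33, 1.99], [-1.39, 1.29], [0.1, 2.45], [-1.04, 4.18], [0.21, 1.99], [-2.66, 2.66]. Speed limits (rad/s): [2.57, 2.57, 3.14, 3.14, 3.14, 3.14, 3.14].

INTERFACE

Orientations are given as [roll, pitch, yaw] about the fixed x, y, z axes, in that order (R = Rz(yaw) Ry(pitch) Rx(roll)).
In Python, from plant import robot gives the robot as it stands. Calls block until the motion is done:
- robot.goto(position, orientation): joint-space move of the TCP to a pose.
- robot.move_straight(position, vel=0.15, attitude=None, contact_N=None): straight line of the TCP; attitude=None keeps the orientation; vel is the mean speed in m/s. With contact_N (N) it stops when the force on the tool has changed by that much, and returns True; else False.
- robot.move_joints(angles): joint-space move.
- robot.grip(opening, strength=None): opening from 0.0 (shut) to 1.0 (fully open); strength is the grip in N (None keeps the last); returns when the fingers have stopped.
- robot.sleep(seconds).
- robot.inverse_kinematics(position, orientation): joint angles nearest the present ones, or None.
- robot.sense(): the state.
- robot.grab_frame(name): name is "side" or "top"; returns a dict with "image" (420x560x3 uint8, red, green, blue), "range_z" (420x560 float32, m along the optical axis (not along the pixel's ray), 0 where there is no reading), "fx", "fy", "cx", "cy" (pixels), "dist_coeffs" ([k1, k2, p1, p2, k3] as OpenCV has them; the pictures are not rectified), "R" (3x3) and "t" (3): a world point X has camera coordinates R X + t. Camera axes: x right, y down, z forward; pixel columns grow to the right and rows downward; lengths in m; the calibration is good to about 2 mm. A picture is of the moment at which its call begins.
A pose or a line that the arm cannot do raises robot.IKError and nothing moves.
- robot.close_job(): hands the job in, once; it reports no verdict.
The state is a dict: "t": time; "joint_pos": joint angles; "joint_velocities": joint speeds; "effort": joint torques, N m; "tcp_pos": TCP position; "tcp_rot": TCP orientation; "wrist_force": force on the tool from outside, world axes, zero at the start; "torque": the same for the moment, N m; "opening": opening from 0.0 (shut) to 1.0 (fully open).
Only numpy, scipy, OpenCV 4.12 (cv2) and the standard library are available. Lean on these libraries where they do the work, as an engineer would, in place of code of your own. Each camera call takes 0.05 s, during which the arm holds its last target. There are 200 camera calls.

## Working session

There is one attempt and no reset: what is moved stays moved. The work goes in short steps, each a Python script; the robot and the scene stay as the last script left them, time stands still between calls to the robot, and variables do not carry over. Pictures are saved under pics/ and viewed, about 8 in all and at most 12, crops included, and the job is handed in when it is done.

```bash
ls; mkdir -p pics; cat > h.py <<'E'
import numpy as np, cv2
from plant import robot
def save(f,name,crop=None,s=1):
    im=f["image"][:,:,::-1]
    if crop: c0,c1,r0,r1=crop; im=im[r0:r1,c0:c1]
    if s!=1: im=cv2.resize(im,None,fx=s,fy=s,interpolation=cv2.INTER_CUBIC)
    cv2.imwrite("pics/"+name,im)
def K(f): return np.array([[f["fx"],0,f["cx"]],[0,f["fy"],f["cy"]],[0,0,1.]])
def px2w(f,u,v,z=None):
    """pixel -> world, on plane z, or by the depth (median 3x3)"""
    n=cv2.undistortPoints(np.array([[[u,v]]],float),K(f),np.array(f["dist_coeffs"],float))[0,0]
    R=np.array(f["R"]);t=np.array(f["t"]); d=R.T@np.array([n[0],n[1],1]); o=-R.T@t
    if z is None:
        p=f["range_z"][int(v)-1:int(v)+2,int(u)-1:int(u)+2]; s=np.median(p[p>0])
    else: s=(z-o[2])/d[2]
    return o+s*d
def w2px(f,X):
    R=np.array(f["R"]); r,_=cv2.Rodrigues(R)
    return cv2.projectPoints(np.array(X,float).reshape(-1,1,3),r,np.array(f["t"],float),K(f),np.array(f["dist_coeffs"],float))[0][:,0]
E
python3 - <<'E'
from h import *
import pickle
for n in("top","side"):
    f=robot.grab_frame(n); save(f,n+"0.png",s=1.4); pickle.dump(f,open(n+"0.pkl","wb"))
    print(n,-np.array(f["R"]).T@f["t"],f["fx"])
s=robot.sense();print(s["t"],robot.nose_length,s["tcp_rot"],s["opening"])
E
```

```text
pics
top [ 0.44147466 -0.1033652   1.10871953] 528.1794365613829
side [0.28591148 0.60844982 0.57040168] 441.4444442993777
0.1 0.011 [3.14151688e+00 1.77243573e-03 1.23106401e+00] 0.9985239958733972
```

View pics/top0.png

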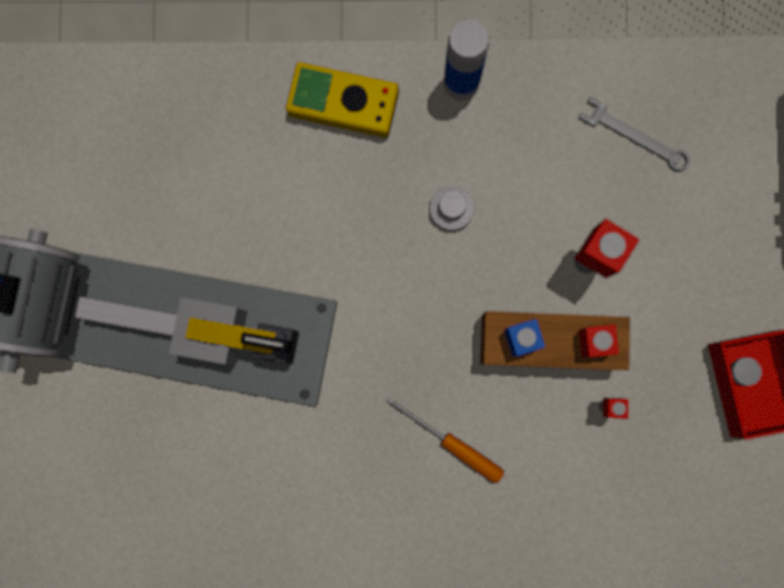

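View pics/side0.png

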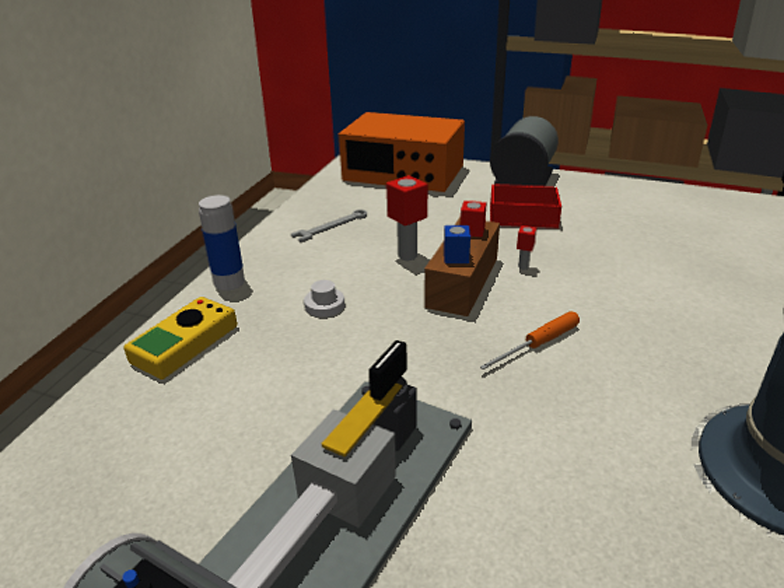

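The top view shows the machine, block, yellow tab and knob at left (knob about (270,342), block (205,330)). The rack is at (557,340), with blue at (525,338) and red at (600,341). Decoys: large red (607,247) and small red (617,408). The side view agrees. Next I'll enlarge the crops.

```bash
python3 - <<'E'
import pickle,cv2,numpy as np
from h import *
f=pickle.load(open("top0.pkl","rb"))
im=f["image"][:,:,::-1]
a=cv2.resize(im[175:295,40:245],(800,468),interpolation=cv2.INTER_CUBIC)
cv2.imwrite("pics/c1.png",a)
b=cv2.resize(im[215:275,335:460],(800,384),interpolation=cv2.INTER_CUBIC)
cv2.imwrite("pics/c2.png",b)
for n,(u,v),z in [("knob",(270/1.4,342/1.4),.142),("block",(205/1.4,331/1.4),.085),("red",(602/1.4,341/1.4),.125),("blue",(526/1.4,338/1.4),.125)]:
    print(n,px2w(f,u,v,z),px2w(f,u,v))
# bed corners from display
for u,v in [(336,299),(317,405)]: print("bedc",px2w(f,u/1.4,v/1.4,.015))
E
```

```text
knob [0.47497128 0.08428233 0.142     ] [0.47512197 0.08512652 0.13765093]
block [0.49245094 0.1861912  0.085     ] [0.49198086 0.18352103 0.09444033]
red [ 0.47613818 -0.35247175  0.125     ] [ 0.47615675 -0.35260521  0.12447299]
blue [ 0.48024373 -0.25279409  0.125     ] [ 0.48028407 -0.25294958  0.12397635]
bedc [0.54312723 0.01124411 0.015     ]
bedc [0.38659117 0.03834353 0.015     ]
```

View pics/c1.png

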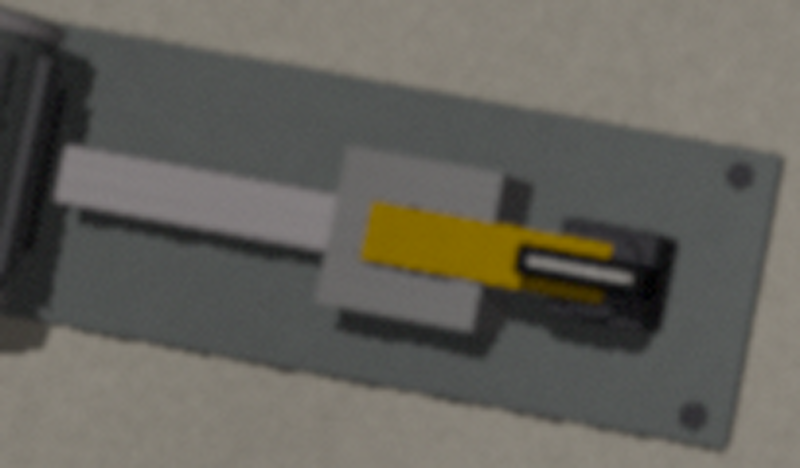

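View pics/c2.png

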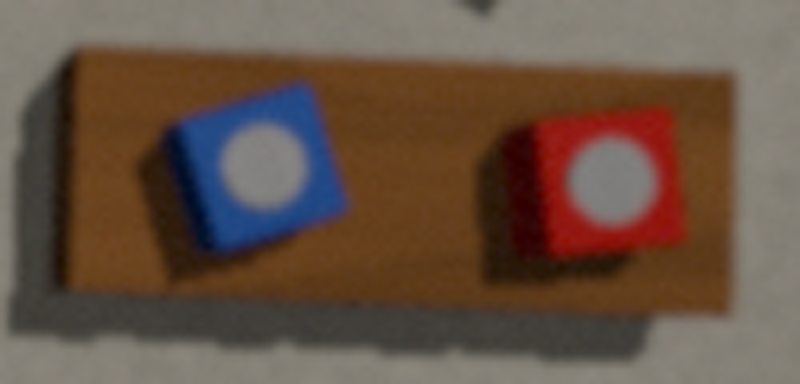

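The crops show block top corners at c1 (345,147), (505,172), (475,333), (316,303). The knob stripe runs (527,260) to (632,280), and the bed end corners are (780,155) and (727,450). Red head corners in c2 are (533,122), (672,105), (688,242), (552,260).

```bash
python3 - <<'E'
import pickle
from h import *
f=pickle.load(open("top0.pkl","rb"))
g=lambda pts,s,o,z:np.array([px2w(f,o[0]+(u+.5)/s-.5,o[1]+(v+.5)/s-.5,z)[:2] for u,v in pts])
A=(3.902,(40,175)); B=(6.4,(335,215))
def rep(n,p):
    e=np.roll(p,-1,0)-p; print(n,p.mean(0).round(4),np.linalg.norm(e,axis=1).round(4),np.degrees(np.arctan2(e[:,1],e[:,0])).round(1))
rep("block",g([(345,147),(505,172),(475,333),(316,303)],*A,.085))
rep("stripe",g([(527,260),(632,280)],*A,.142))
rep("bedend",g([(780,155),(727,450)],*A,.015))
rep("tabend",g([(370,202),(362,262)],*A,.094))
rep("red",g([(533,122),(672,105),(688,242),(552,260)],*B,.125))
rep("blue",g([(178,130),(312,85),(348,210),(215,252)],*B,.125))
E
```

```text
block [0.4938 0.1895] [0.0816 0.0814 0.0811 0.0791] [-99.  170.4  79.3  -9.2]
stripe [0.4758 0.093 ] [0.0506 0.0506] [-100.8   79.2]
bedend [0.4634 0.0258] [0.1586 0.1586] [170.2  -9.8]
tabend [0.4966 0.2089] [0.0299 0.0299] [173.6  -6.4]
red [ 0.4771 -0.3526] [0.0402 0.0397 0.0393 0.0401] [ -83.1 -174.8   97.5    6.5]
blue [ 0.481  -0.2528] [0.041  0.0375 0.0403 0.0368] [ -71.5 -164.9  107.5   16.1]
```

```bash
python3 - <<'E'
from h import *
k=[.4765,.0933]; y=-.171
def st(n):
    s=robot.sense(); print(n,round(s["t"],2),s["tcp_pos"].round(4) if hasattr(s["tcp_pos"],'round') else s["tcp_pos"],np.round(s["tcp_rot"],3),"F",np.round(s["wrist_force"],1),"T",np.round(s["torque"],2),round(s["opening"],3),"j7",round(s["joint_pos"][6],3))
robot.goto(k+[.21],[np.pi,0,y]); st("above")
robot.grip(.5)
print(robot.move_straight(k+[.120],contact_N=8)); st("down")
robot.grip(0,80); st("grip")
E
```

```text
above 2.25 [0.4766 0.0947 0.21  ] [-3.141 -0.    -0.168] F [-0.1  0.1 -0.3] T [ 0.   -0.04 -0.03] 1.001 j7 -0.321
False
down 3.49 [0.4771 0.0933 0.1205] [-3.141e+00 -1.000e-03 -1.710e-01] F [ 0.4  0.2 -1.1] T [ 0.02 -0.05 -0.02] 0.504 j7 -0.227
grip 3.85 [0.4767 0.0936 0.1212] [-3.14  -0.    -0.173] F [-2.7  0.5  6.4] T [ 0.01  0.49 -0.38] 0.171 j7 -0.228
```

```bash
cat >> h.py <<'E'
def st(n):
    s=robot.sense(); print(n,round(s["t"],2),np.round(s["tcp_pos"],4),np.round(s["tcp_rot"],3),"F",np.round(s["wrist_force"],1),"T",np.round(s["torque"],2),round(s["opening"],3),"j7",round(s["joint_pos"][6],3)); return s
E
python3 - <<'E'
from h import *
q=np.array(robot.sense()["joint_pos"]); 
ik=robot.inverse_kinematics([.4767,.0936,.1212],[np.pi,0,-.471]); print(np.round(ik-q,3))
sg=np.sign((ik-q)[6])
for d in (.1,.25,.45):
    p=q.copy(); p[6]+=sg*d; robot.move_joints(p); s=st(d)
E
```

```text
[-0.059  0.01   0.073  0.002 -0.036  0.005 -0.261]
0.1 4.1 [0.4766 0.0936 0.1213] [-3.14 -0.   -0.27] F [ 0.5 -0.6 -2.9] T [-0.08 -0.07  0.07] 0.176 j7 -0.326
0.25 4.37 [0.4766 0.0936 0.1213] [-3.14   0.    -0.417] F [ 0.3 -0.6 -2.4] T [-0.18  0.01  0.51] 0.169 j7 -0.473
0.45 4.67 [0.4764 0.0937 0.1212] [-3.14e+00  1.00e-03 -6.18e-01] F [-1.3  0.6 -4.3] T [ 0.    0.02 -0.08] 0.17 j7 -0.673
```

```bash
python3 - <<'E'
from h import *
q=np.array(robot.sense()["joint_pos"])
for j in (-1.1,-1.5,-1.70,-1.74,-1.77,-1.79,-1.81):
    q[6]=j; robot.move_joints(q); s=st(j)
    if j<-1.72 and abs(s["torque"][2])>.6: break
robot.grip(.5); st("open")
p=np.array(s["tcp_pos"]); robot.move_straight([p[0],p[1],.25],vel=.25)
# on towards the rack so the view is free
robot.goto([.477,-.3526,.22],[np.pi,0,.11]); st("rack")
f=robot.grab_frame("top"); import pickle; pickle.dump(f,open("top1.pkl","wb"))
im=f["image"][:,:,::-1]
cv2.imwrite("pics/c3.png",cv2.resize(im[185:305,60:245],(800,519),interpolation=cv2.INTER_CUBIC))
E
```

```text
-1.1 5.16 [0.4761 0.094  0.1212] [-3.141e+00  2.000e-03 -1.040e+00] F [-2.3  0.1  0.5] T [0.13 0.37 0.02] 0.17 j7 -1.095
-1.5 5.62 [0.476  0.0942 0.1212] [ 3.141e+00  3.000e-03 -1.440e+00] F [-3.1  2.1  0.5] T [0.35 0.6  0.05] 0.173 j7 -1.496
-1.7 5.93 [0.476  0.0944 0.1212] [ 3.141e+00  3.000e-03 -1.639e+00] F [-3.8  3.1  1.6] T [ 0.62  0.71 -0.02] 0.168 j7 -1.694
-1.74 6.18 [0.476  0.0944 0.1212] [ 3.140e+00  3.000e-03 -1.678e+00] F [-3.5  4.6  1.6] T [ 0.54  0.69 -0.  ] 0.171 j7 -1.734
-1.77 6.43 [0.476  0.0944 0.1212] [ 3.140e+00  3.000e-03 -1.708e+00] F [-4.   3.7  2.1] T [ 0.51  0.7  -0.02] 0.171 j7 -1.764
-1.79 6.68 [0.476  0.0945 0.1212] [ 3.140e+00  3.000e-03 -1.728e+00] F [-3.5  3.4  1.3] T [ 0.59  0.68 -0.  ] 0.169 j7 -1.784
-1.81 6.93 [0.4761 0.0945 0.1212] [ 3.141e+00  2.000e-03 -1.745e+00] F [-4.4  4.1  1.5] T [0.57 0.76 1.01] 0.17 j7 -1.802
open 7.32 [0.477  0.0932 0.1214] [-3.141e+00  2.000e-03 -1.755e+00] F [-0.5 -0.5 -1.5] T [ 0.03 -0.01  0.  ] 0.496 j7 -1.809
rack 10.38 [ 0.4773 -0.352   0.2197] [-3.141  0.     0.111] F [-0.2  0.6 -0.9] T [ 0.01 -0.02 -0.02] 0.503 j7 0.893
```

View pics/c3.png

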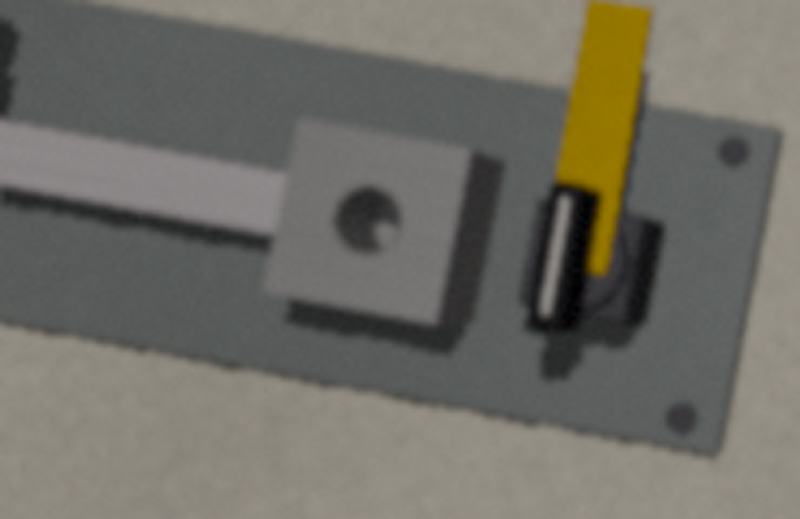

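The tab now points up the picture, fully aside. The bore is open and centred at c3 (368,219), with block corners (298,120), (472,150), (440,325), (265,293).

```bash
python3 - <<'E'
import pickle
from h import *
f=pickle.load(open("top1.pkl","rb"))
s=800/185;o=(60,185)
g=lambda pts,z:np.array([px2w(f,o[0]+(u+.5)/s-.5,o[1]+(v+.5)/s-.5,z)[:2] for u,v in pts])
def rep(n,p):
    e=np.roll(p,-1,0)-p; print(n,p.mean(0).round(4),np.linalg.norm(e,axis=1).round(4),np.degrees(np.arctan2(e[:,1],e[:,0])).round(1))
rep("block",g([(298,120),(472,150),(440,325),(265,293)],.085))
print("bore",g([(368,219)],.085)); 
# dark blob extents: left/right/top/bottom
rep("ext",g([(333,219),(402,219)],.085)); rep("extv",g([(368,186),(368,252)],.085))
rep("stripe",g([(563,195),(547,320)],.142))
# block edges
rep("bedend",g([(780,130),(716,456)],.015))
E
```

```text
block [0.4935 0.1892] [0.0803 0.0798 0.0804 0.0792] [-99.9 170.6  79.6  -9.5]
bore [[0.49473916 0.18958353]]
ext [0.4947 0.1898] [0.0312 0.0312] [-90.1  89.9]
extv [0.4948 0.1896] [0.0298 0.0298] [-178.8    1.2]
stripe [0.4753 0.0933] [0.0534 0.0534] [173.5  -6.5]
bedend [0.4629 0.0261] [0.1586 0.1586] [169.2 -10.8]
```

```bash
python3 - <<'E'
from h import *
c=[.4775,-.3522]
robot.grip(.75)
print(robot.move_straight(c+[.093],vel=.12,contact_N=8)); st("down")
robot.grip(0,80); s=st("grip")
p=s["tcp_pos"]; robot.move_straight([p[0],p[1],.24],vel=.15); s=st("lift")
y=-.173; ex=np.array([np.cos(y),np.sin(y),0])
from scipy.spatial.transform import Rotation as Ro
for a in(12,-12):
    R=Ro.from_rotvec(ex*np.radians(a))*Ro.from_euler("xyz",[np.pi,0,y])
    print(a,R.as_matrix()[:,2].round(3),R.as_euler("xyz").round(3),robot.inverse_kinematics([.494,.19,.2],R.as_euler("xyz")))
f=robot.grab_frame("side"); save(f,"s1.png",crop=(240,420,90,240),s=4)
E
```

```text
False
down 11.98 [ 0.478  -0.3527  0.0938] [ 3.141e+00 -1.000e-03  1.100e-01] F [ 1.1 -0.5  0.4] T [ 0.01 -0.01  0.02] 0.748 j7 0.98
grip 12.32 [ 0.478  -0.3526  0.094 ] [ 3.141e+00 -1.000e-03  1.100e-01] F [0.2 1.  7. ] T [0.06 0.18 0.03] 0.462 j7 0.98
lift 13.45 [ 0.4774 -0.352   0.2388] [-3.14e+00  2.00e-03  1.10e-01] F [-0.1  0.1 -3.1] T [-0.01  0.02  0.  ] 0.46 j7 0.882
12 [ 0.036  0.205 -0.978] [-2.932  0.    -0.173] [-0.65388762  0.24252468  0.36371959  2.01233636 -0.36873657  0.8382773
 -0.2376191 ]
-12 [-0.036 -0.205 -0.978] [ 2.932  0.    -0.173] [-0.81854103  0.34511973  0.35817319  1.87461157  0.05473623  1.0696259
 -0.67467027]
```

View pics/s1.png

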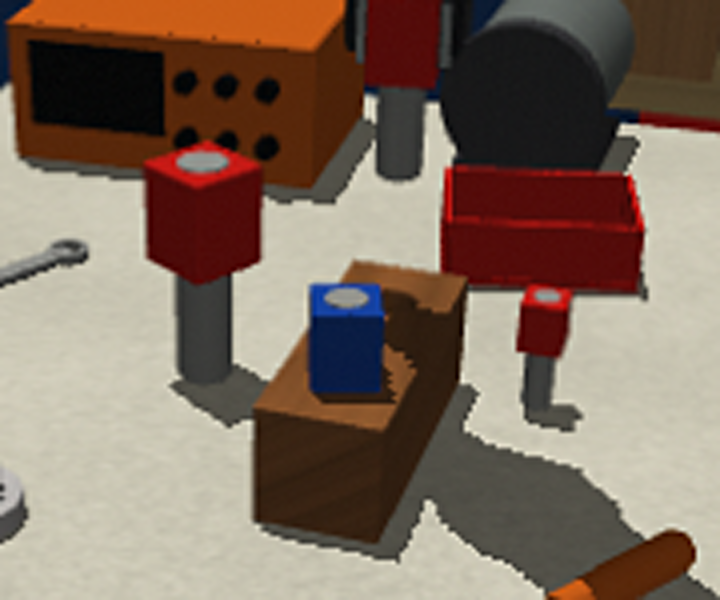

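The red pin is lifted and upright in the jaws at (400,60). The blue pin and the decoys are undisturbed. Next is the leaned entry.

```bash
cat >> h.py <<'E'
from scipy.spatial.transform import Rotation as Ro
Y=-.173; L=.079; EX=np.array([np.cos(Y),np.sin(Y),0]); EY=np.array([-np.sin(Y),np.cos(Y),0])
B=np.array([.4938,.1905,.085])
def pose(bx,by,bz,a):
    "tip at bed offsets (m) from bore mouth estimate, lean a deg -> TCP pos, rpy"
    R=Ro.from_rotvec(EX*np.radians(a))*Ro.from_euler("xyz",[np.pi,0,Y])
    return B+bx*EX+by*EY+[0,0,bz]-R.as_matrix()[:,2]*L, R.as_euler("xyz")
def tip():
    s=robot.sense(); z=Ro.from_euler("xyz",s["tcp_rot"]).as_matrix()[:,2]
    d=np.array(s["tcp_pos"])+L*z-B; F=np.array(s["wrist_force"])
    print(round(s["t"],2),"tip bed mm",np.round([d@EX*1e3,d@EY*1e3,d[2]*1e3],2),"F bed",np.round([F@EX,F@EY,F[2]],1),"T",np.round(s["torque"],2),"lean",np.round(np.degrees([z@EX,z@EY]),1)); return d,F
def go(bx,by,bz,a,vel=.05,c=None):
    p,r=pose(bx,by,bz,a); return robot.move_straight(p,vel=vel,attitude=r,contact_N=c)
E
python3 - <<'E'
from h import *
p,r=pose(0,-.0035,.075,-12)
robot.goto(p,r); tip()
print(go(0,-.0035,.012,-12,.08,8)); tip()
print(go(0,-.0035,-.0014,-12,.02,6)); tip()
E
```

```text
15.51 tip bed mm [ 0.77 -4.74 75.11] F bed [ 0.3 -0.1 -3.5] T [ 0.29 -0.09 -0.01] lean [ -0.  -11.9]
False
16.45 tip bed mm [ 0.42 -3.22 12.38] F bed [-0.   0.9 -2.3] T [ 0.33 -0.06  0.02] lean [  0.  -11.9]
False
17.27 tip bed mm [ 0.09 -3.43 -1.37] F bed [ 0.5 -0.5 -2.4] T [ 0.36 -0.13  0.02] lean [  0.  -11.9]
```

```bash
python3 - <<'E'
from h import *
print(go(0,.009,-.0014,-12,.01,4)); d,F=tip()
E
```

```text
True
18.01 tip bed mm [ 0.05  0.64 -2.  ] F bed [ 1.6 -1.1 -1.7] T [ 0.04 -0.46  0.09] lean [ -0.  -12.2]
```

```bash
python3 - <<'E'
from h import *
x=.0003
for a,by,bz in((-9,.0005,-.0018),(-6,.0004,-.0022),(-3,.0002,-.0026),(0,.0,-.003)):
    h=go(x,by,bz,a,.02,12); d,F=tip()
    if h: print("contact",a); break
E
```

```text
18.38 tip bed mm [-0.17  0.33 -1.92] F bed [-0.1  0.1 -2.8] T [-0.   -0.12 -0.  ] lean [-0.1 -8.9]
18.74 tip bed mm [ 0.07  0.76 -2.24] F bed [ 1.1 -0.5 -1.6] T [ 0.02 -0.13  0.07] lean [-0. -6.]
19.11 tip bed mm [ 0.19  0.7  -2.54] F bed [ 0.1  0.5 -2.9] T [ 0.08 -0.08 -0.03] lean [-0. -3.]
19.48 tip bed mm [ 0.27  0.62 -2.89] F bed [ 0.3  0.4 -2.7] T [-0.04 -0.13  0.04] lean [ 0. -0.]
```

```bash
python3 - <<'E'
from h import *
x,y=.0003,.0004
for bz in (-.01,-.02,-.03,-.04,-.05,-.056):
    h=go(x,y,bz,0,.03,12); d,F=tip()
    if h: print("contact"); break
    f=np.array([F@EX,F@EY]); x+=np.clip(f[0]*1e-4,-.0003,.0003); y+=np.clip(f[1]*1e-4,-.0003,.0003)
E
```

```text
19.86 tip bed mm [  0.31   0.63 -10.33] F bed [ 1.  -0.2 -2.4] T [ 0.05 -0.31 -0.01] lean [-0. -0.]
20.34 tip bed mm [  0.45   0.41 -20.19] F bed [ 1.   1.1 -3.3] T [ 0.14 -0.27 -0.01] lean [-0. -0.]
20.82 tip bed mm [  0.43   0.44 -30.23] F bed [ 0.8 -0.  -3.3] T [ 0.13 -0.28 -0.02] lean [-0. -0.]
21.31 tip bed mm [  0.46   0.44 -40.21] F bed [ 0.8 -0.1 -2.8] T [ 0.05 -0.19 -0.05] lean [-0. -0.]
21.79 tip bed mm [  0.5    0.41 -50.21] F bed [ 0.9  1.  -2.7] T [ 0.08 -0.09 -0.05] lean [-0. -0.]
22.14 tip bed mm [  0.49   0.39 -56.28] F bed [-0.2  0.  -3.5] T [ 0.03 -0.02 -0.  ] lean [-0. -0.]
```

```bash
python3 - <<'E'
from h import *
print(go(.0005,.0004,-.063,0,.015,10)); d,F=tip()
robot.sleep(.2); tip()
robot.grip(.75); s=st("open")
p=s["tcp_pos"]; robot.move_straight([p[0],p[1],.26],vel=.12); 
robot.goto([.45,-.12,.3],[np.pi,0,0]); st("away")
f=robot.grab_frame("top"); g=robot.grab_frame("side")
a=cv2.resize(f["image"][175:305,60:245],(400,281)); b=cv2.resize(g["image"][220:370,190:360],(400,353))
v=np.vstack([a,b]); cv2.imwrite("pics/fin.png",v[:,:,::-1])
cv2.imwrite("pics/fin2.png",g["image"][:,:,::-1])
# head top heights by depth
for n,X in(("headtop",B+.0005*EX+.0004*EY+[0,0,.05]),):
    for fr in(f,g):
        u,w=w2px(fr,X)[0]; print(n,u,w,px2w(fr,u,w))
E
```

```text
True
22.51 tip bed mm [  0.69   0.53 -60.08] F bed [ 0.2 -0.1  4.6] T [-0.07  0.1  -0.02] lean [-0.  0.]
22.71 tip bed mm [  0.73   0.57 -60.06] F bed [0.1 0.  5.7] T [-0.06  0.02 -0.02] lean [0. 0.]
open 23.07 [0.4934 0.1905 0.1027] [ 3.14e+00  2.00e-03 -1.73e-01] F [0.2 0.  0.2] T [-0.04 -0.08  0.04] 0.749 j7 -0.475
away 25.73 [ 0.4504 -0.1187  0.2997] [-3.141e+00  0.000e+00  2.000e-03] F [-0.4 -0.  -0.2] T [-0.02  0.01  0.03] 0.751 j7 0.213
headtop 136.38283077969848 234.082260598575 [0.49438454 0.19093671 0.13457382]
headtop 243.95454151170227 292.11527779206403 [0.49428146 0.19096811 0.13516696]
```

View pics/fin.png

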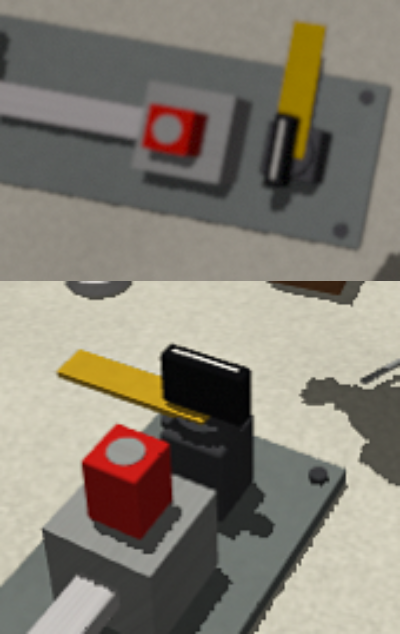

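View pics/fin2.png

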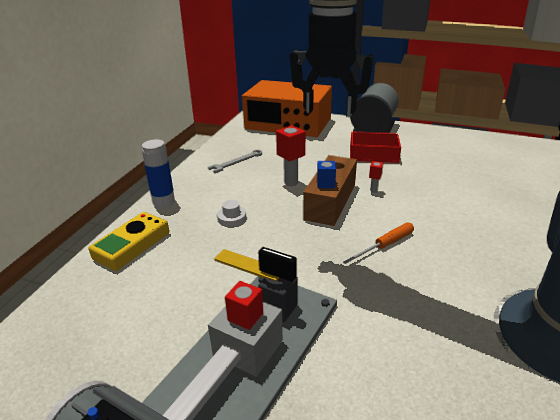

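The final views show the red head flat on the block (around (125,480) in the lower panel) and the tab aside. In the full side view, the blue pin (327,175) and coupling (231,213) haven't moved, and the gripper is clear.

```bash
python3 -c "
from plant import robot
print(robot.close_job())"
```

```text
the job is handed in; nothing more can be done
None
```

The dynamometer is locked and the job is handed in at about 26 s of the 64 s allowed.

- **Knob:** I broke it loose and turned it clockwise to its stop. The moment rose to 1.0 N m there, and the pictures show the yellow tab fully clear of the bore.
- **Pin:** I took the middle-sized red pin from the rack and leaned it about 12°, lower edge first into the mouth. I found the bore wall by touch, straightened the pin, and slid it down with side forces of about 1 N. It seated at 60.1 mm depth with a light push, about 9 N beyond the pin's weight.
- **Final checks:** The gripper is open and clear of everything. Depth readings put the head's top at 134.6 mm and 135.2 mm, against 135 mm expected, so the head is flat on the block. The blue pin and the coupling look unmoved in the pictures. No check failed.
- **Small disagreement:** The bore position by touch differed from the camera estimate by about 1 mm, within the stated calibration.

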